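# Fit the blue cover on the project control box

## Robot

A 7-joint arm with a two-finger parallel gripper is mounted at the origin on the work surface. World frame = base frame: x ahead of the robot, y to its left, z up, the work surface at z = 0. Lengths are in m, angles in rad, forces in N, time in s.
With the tool pointing down it reaches from about 0.4 to 0.875 m from the base axis. Payload 19.3 kg.
Tool frame: the origin (TCP) lies at the very end of the fingers, on their centre line; the grasp point (between the pads) lies bot.pinch_z behind it (bot.pinch_z is the distance from the TCP to the grasp point, in m); z points along the fingers, y is the line along which they close (so a half turn about z gives the same grasp; the last joint's range is limited). The gripper opens to 85 mm and grips with 20 to 120 N. Pads are 22 mm wide; open, the fingers measure 114 mm over their backs; the gripper's body (76 mm by 85 mm) begins 54 mm behind the grasp point. The pads swing forward as they close: fully open they stand 13 mm farther back than shut.
Start: joints at [1.108, 0.521, -0.036, 1.599, 0.021, 1.021, -0.113], TCP at [0.239, -0.577, 0.231] pointing down, gripper open.
Joint ranges: [-2.91, 2.91], [-0.3, 2.13], [-1.5, 1.42], [0.17, 2.43], [-1.26, 4.41], [0.16, 1.93], [-2.52, 2.52]. Speed limits (rad/s): [1.89, 1.89, 2.39, 2.39, 3.01, 3.01, 3.01].

## Interface

Orientations are given as [roll, pitch, yaw] about the fixed x, y, z axes, in that order (R = Rz(yaw) Ry(pitch) Rx(roll)).
In Python, from workcell import bot, grab_frame, ticket gives the robot as it stands.
- The arm moves only by the tool arm_command, never from a script. Its argument "commands" is a list of rows, each a list of 3 entries, a list of its own where there are three numbers: the shift along the world's x, y, z in mm, then the turn about the world's z in rad, then the gripper command: -1 is fully open, 1 is shut, values between are in proportion. In form: [[[tx, ty, tz], roll, fingers], ...]. A call has 1 to 20 rows; each row shifts and turns the commanded pose from where the row before left it; what a row does not reach is not made up. A row lasts 1/10 s, in which the tool goes at most 50 mm and 8.59 degrees, less where a joint would pass 70% of its speed; a pose out of reach is approached as far as the arm can. A call with a gripper value outside its range is refused whole. The fingers move at their own pace and stop on an object; "newtons" is the grip in N (left out, the last holds). Time passes only in rows, so rows that do not move let the fingers close. It gives the time, the measured TCP pose, the force, the opening and the grip force at its end, in the units of the state.
- bot.observe(): the state, without advancing time (a new reading comes with each control period).
- grab_frame(name): name is "scene" or "top" or "wrist"; returns a dict with "image" (384x512x3 uint8, red, green, blue), "vertical_fov" (degrees; the focal length in pixels is half the picture's height over the tangent of half this angle, whatever the lens; pixels are square), "cx", "cy" (the principal point, pixels), "R" (3x3) and "t" (3): a world point X has camera coordinates R X + t. Camera axes: x right, y down, z forward; pixel columns grow to the right and rows downward; lengths in m; the calibration is good to about 2 mm. A picture is of the moment at which its call begins. There is no depth.
- ticket.job_done(): hands the job in; it is judged then, once.
The state is a dict: "clock": time; "qpos": joint angles; "qd": joint speeds; "joint_efforts": joint torques, N m; "position": TCP position; "tool_rot": TCP orientation; "force": force on the tool from outside, world axes, zero at the start; "moment": the same for the moment, N m; "grip_width": finger opening in m; "finger_force": force on a finger pad.
Only numpy, scipy, OpenCV 4.12 (cv2) and the standard library are available. Lean on these libraries where they do the work, as an engineer would, in place of code of your own. Each camera call takes 0.05 s, during which the arm holds its last target. There are 200 camera calls.

## Task

Close the open control box with the blue cover: take the cover by its black fin, tilt it, hook its white-striped edge under the box's blue lip, then lower the other edge until the cover lies flat inside the rim, and let go. The orange cover belongs to another project: leave it where it is.

Things in the scene. Friction and masses are not known exactly. Their poses are not given: they have to be found in the camera images.
- blue_cover_grip (a point): Middle (half-way up) of the upright black fin on the loose blue cover. Fin 14 mm thick (x), 50 mm long (y), 42 mm high above the plate, centred in y, its middle 95 mm from the white-striped edge and 27 mm above the plate's underside. Axes are the cover's: x from striped edge to opposite edge, y along the fin, z up. Starts flat on the table, fin up, striped edge towards the robot within 25 degrees.
- blue_cover_edge (a point): Middle of the blue cover's hook edge, half-way through the plate, axes as for the fin. The cover is a flat plate 170 mm (x) by 110 mm (y), 6 mm thick, about 0.18 kg, with a 12 mm wide white stripe on top along this edge (its -x edge).
- control_box: Open grey box, circuit board inside, fixed, 200 (x) by 140 mm (y) outside; origin at its underside's centre on the table, z up. Recess for the cover: 184 by 124 mm, centred, 7 mm play each way; black ledge all round inside, top at height 45 mm. Rim of three sides at 60 mm, 8 mm thick; the -x side (towards the robot within 20 degrees) has the blue lip instead.
- lip_edge (a point): Middle of the lower free edge of the box's blue lip, axes as the box, at x = -70 mm, height 65 mm. The lip is 6 mm thick, overhangs the recess by 22 mm (wall face at x = -92 mm) and spans the whole side: a slot 20 mm high between ledge and lip, open towards +x. A level cover cannot pass lip and rim; tilted about 15 degrees, striped edge low, it enters the slot.
- orange_cover_grip (a point): Middle of the black fin of the orange cover, same shape and size as the blue one, lying loose on the table; not to be moved.

How it is judged:
By the outcome, as a careful person would: the job done as asked, in the order asked, and still so for the second after the job is handed in, with the robot touching nothing.
It also fails if it takes over 42 s, if anything falls off the work surface, if the arm or the gripper's body presses on something with over 40 N, if the wrist force passes 120 N, or if a joint passes its speed limit or range.

## Working session

There is one attempt and no reset: what is moved stays moved. The work goes in short steps, Python scripts to look and compute and a tool call to move; the robot and the scene stay as the last step left them, time stands still between calls to the robot, and variables do not carry over. Pictures are saved under pics/ and viewed, at most 11 in all, crops included, and the job is handed in when it is done.

Besides the shell and the picture viewer there is one more tool, called after "Request:" in YAML: its name, and indented under it one key for each argument. arm_command: Moves the arm, as the interface text tells. Its arguments: {"type":"object","properties":{"commands":{"type":"array"},"newtons":{"type":"number"}},"required":["commands"]}

```bash
ls; mkdir -p pics; python3 - <<'E'
from workcell import bot, grab_frame
import cv2, numpy as np
s=bot.observe(); print(s, bot.pinch_z)
ims=[]
for n in ("scene","top","wrist"):
    f=grab_frame(n); np.savez(f'pics/{n}0.npz',**f); print(n,f['vertical_fov'],f['cx'],f['cy'],np.round(f['R'],3).tolist(),np.round(f['t'],3))
    ims.append(f['image'])
cv2.imwrite('pics/a.png',cv2.resize(np.vstack([np.hstack(ims[:2]),np.hstack([ims[2],ims[2]*0])]),(800,600))[:,:,::-1])
E
```

```text
pics
{'clock': 0.0, 'qpos': array([ 1.10780934,  0.52198096, -0.03632303,  1.60000162,  0.02118623,
        1.02109598, -0.11282787]), 'qd': array([-8.83320244e-04, -7.34468436e-04,  1.13774519e-03, -1.20237597e-03,
        2.22020659e-04,  7.93386273e-05,  5.06109435e-04]), 'joint_efforts': array([ 4.41502125e-04, -9.27113628e+01,  1.97996669e+00, -3.69947147e+01,
        1.77456747e-02,  8.00654234e-03, -4.12604027e-05]), 'position': array([ 0.23906757, -0.57710926,  0.23074866]), 'tool_rot': array([-3.14049338e+00,  6.91380035e-05,  3.92738082e-01]), 'force': array([-0.31080299, -0.37941672, -0.34955675]), 'moment': array([ 0.03056832,  0.01798642, -0.03306718]), 'finger_force': 0.0, 'grip_width': 0.08524364762786878} 0.0187
scene 45.99589309768761 248.031735163339 191.2713950904897 [[-0.381, 0.925, 0.016], [0.554, 0.242, -0.797], [-0.74, -0.295, -0.604]] [ 0.176 -0.228  1.557]
top 51.193327848044056 262.7915138248291 194.49587335511418 [[-0.003, -1.0, -0.002], [-0.998, 0.003, -0.064], [0.064, 0.002, -0.998]] [0.012 0.474 1.073]
wrist 64.4130420317903 252.02878720249538 194.50390847957388 [[0.383, -0.924, -0.0], [-0.89, -0.369, 0.269], [-0.249, -0.103, -0.963]] [-0.624 -0.035  0.379]
```

View pics/a.png

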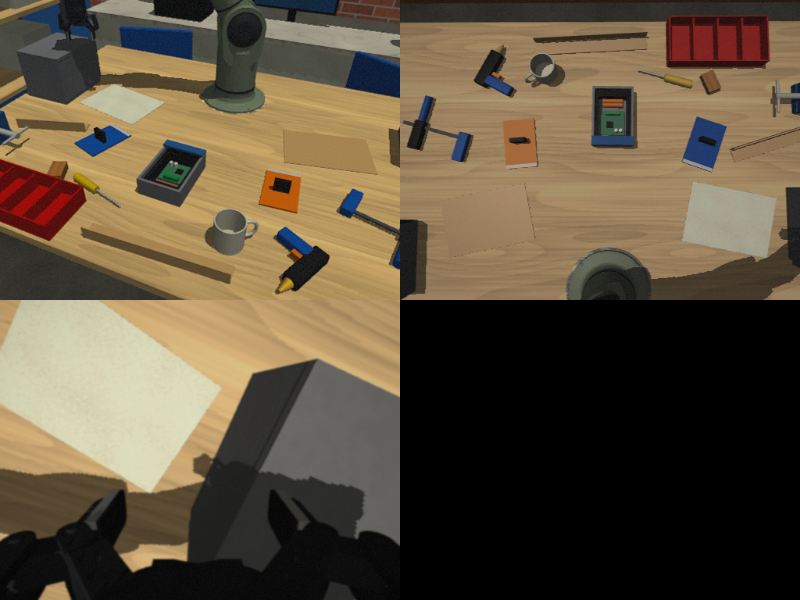

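Top view shows the blue cover at about (390,183) in full-size pixels, the box at (273,148) with its lip at the bottom, and the orange cover at (154,183). A grey block stands near the gripper. Next: measure by colour masks and two-view triangulation.

```bash
cat > h.py <<'E'
import numpy as np, cv2
def load(n): return dict(np.load(f'pics/{n}.npz'))
def foc(f): return f['image'].shape[0]/2/np.tan(np.radians(f['vertical_fov'])/2)
def ray(f,p):
    d=np.array([(p[0]-f['cx'])/foc(f),(p[1]-f['cy'])/foc(f),1.]); R=f['R']
    return -R.T@f['t'], R.T@d
def onz(f,p,z):
    o,d=ray(f,p); return o+d*(z-o[2])/d[2]
def tri(f,p,g,q):
    o,d=ray(f,p); a,b=ray(g,q); s=np.linalg.lstsq(np.c_[d,-b],a-o,rcond=None)[0]
    A,B=o+d*s[0],a+b*s[1]; return (A+B)/2,np.linalg.norm(A-B)
def proj(f,X):
    c=f['R']@np.asarray(X)+f['t']; return np.array([f['cx'],f['cy']])+foc(f)*c[:2]/c[2]
def blobs(f,kind,roi=None,amin=40):
    h=cv2.cvtColor(f['image'],cv2.COLOR_RGB2HSV); H,S,V=[h[...,i].astype(int) for i in range(3)]
    m={'blue':(H>100)&(H<125)&(S>130)&(V>50),'black':(V<50),'white':(S<60)&(V>130)}[kind].astype(np.uint8)
    if roi is not None:
        k=np.zeros_like(m); cv2.fillPoly(k,[np.int32(roi)],1); m&=k
    c,_=cv2.findContours(m,cv2.RETR_EXTERNAL,cv2.CHAIN_APPROX_NONE)
    return sorted([x for x in c if cv2.contourArea(x)>amin],key=cv2.contourArea,reverse=True)
E
python3 - <<'E'
from h import *
T,S=load('top0'),load('scene0')
for f,n in((T,'top'),(S,'scene')):
    for c in blobs(f,'blue'):
        r=cv2.minAreaRect(c); print(n,cv2.contourArea(c),np.round(r[0]),np.round(cv2.boxPoints(r)).tolist())
a=T['image'][90:230,230:450]; b=S['image'][150:270,80:280]
cv2.imwrite('pics/b.png',np.vstack([cv2.resize(a,(660,300)),cv2.resize(b,(660,300))])[:,:,::-1])
E
```

```text
top 2137.0 [390. 182.] [[362.0, 202.0], [380.0, 149.0], [418.0, 162.0], [400.0, 215.0]]
top 533.5 [272. 180.] [[246.0, 174.0], [298.0, 174.0], [298.0, 185.0], [246.0, 185.0]]
top 396.5 [ 76. 187.] [[65.0, 203.0], [76.0, 168.0], [88.0, 172.0], [77.0, 207.0]]
top 376.5 [125. 108.] [[107.0, 105.0], [113.0, 95.0], [143.0, 111.0], [137.0, 122.0]]
top 217.5 [ 32. 139.] [[23.0, 153.0], [33.0, 122.0], [40.0, 125.0], [30.0, 155.0]]
scene 2780.5 [199.  54.] [[151.0, 69.0], [153.0, 33.0], [247.0, 39.0], [245.0, 75.0]]
scene 2768.0 [481.  94.] [[442.0, 112.0], [451.0, 64.0], [520.0, 77.0], [511.0, 124.0]]
scene 1056.5 [131. 178.] [[96.0, 183.0], [153.0, 151.0], [166.0, 174.0], [108.0, 205.0]]
scene 983.0 [378.   8.] [[326.0, 0.0], [430.0, 0.0], [430.0, 16.0], [326.0, 16.0]]
scene 813.5 [54. 28.] [[25.0, 15.0], [75.0, 5.0], [82.0, 41.0], [33.0, 51.0]]
scene 741.0 [376. 311.] [[351.0, 304.0], [363.0, 288.0], [402.0, 318.0], [390.0, 334.0]]
scene 537.0 [449. 259.] [[433.0, 271.0], [450.0, 240.0], [465.0, 248.0], [448.0, 279.0]]
scene 388.0 [236. 189.] [[209.0, 186.0], [211.0, 178.0], [263.0, 192.0], [261.0, 200.0]]
scene 276.0 [103.  39.] [[88.0, 43.0], [91.0, 29.0], [118.0, 35.0], [116.0, 49.0]]
scene 153.0 [  3. 155.] [[-7.0, 145.0], [3.0, 141.0], [13.0, 166.0], [3.0, 170.0]]
scene 129.5 [507. 328.] [[503.0, 314.0], [511.0, 314.0], [511.0, 343.0], [503.0, 343.0]]
scene 98.0 [ 17. 126.] [[-2.0, 134.0], [34.0, 114.0], [36.0, 117.0], [0.0, 137.0]]
scene 50.5 [112.   5.] [[108.0, 0.0], [114.0, -1.0], [116.0, 9.0], [110.0, 10.0]]
```

View pics/b.png

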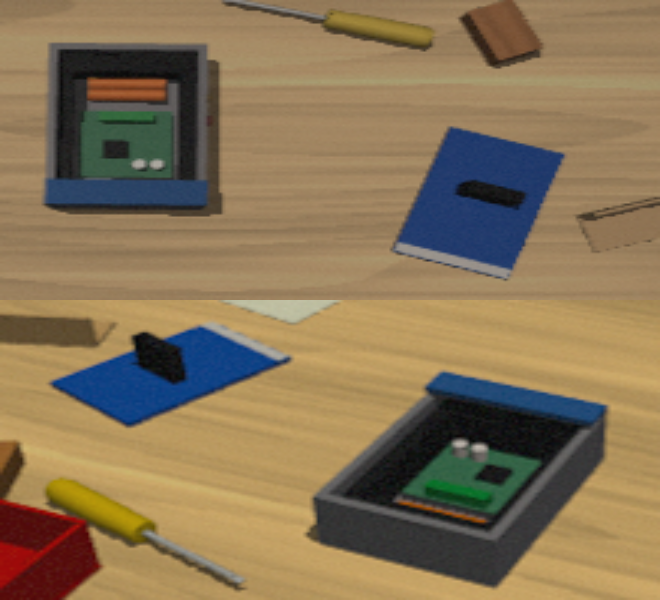

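Upper crop: cover corners, fin and box lip are clear. The plate corners, fin and lip can be matched in both views.

```bash
python3 - <<'E'
from h import *
T,S=load('top0'),load('scene0')
tp=lambda u,v:(230+u/3,90+v/(300/140)); sc=lambda u,v:(80+u/3.3,150+(v-300)/2.5)
P={'farL':((450,127),(130,424)),'farR':((563,155),(52,383)),'strR':((508,278),(205,323)),'strL':((393,250),(290,358)),
'finTopL':((458,182),(181,362)),'finTopR':((526,188),(136,333)),
'lipInL':((45,180),(606,405)),'lipInR':((208,180),(428,389)), 'rimFarL':((49,44),(497,538)),'rimFarR':((207,44),(316,497))}
X={}
for k,(a,b) in P.items():
    X[k],e=tri(T,tp(*a),S,sc(*b)); print(k,np.round(X[k]*1e3),round(e*1e3,1))
c=[onz(T,tp(*P[k][0]),.006) for k in('strR','strL','farR','farL')]
e=(c[0]+c[1])/2; d=(c[2]+c[3])/2; print('edge',e,'far',d,'len',np.linalg.norm(d-e),'yaw',np.degrees(np.arctan2(*(d-e)[1::-1])), 'grip',e+(d-e)*95/170)
l=[onz(T,tp(*P[k][0]),.071) for k in('lipInL','lipInR')]; print('lip',l, np.linalg.norm(l[0]-l[1]))
r=[onz(T,tp(*P[k][0]),.060) for k in('rimFarL','rimFarR')]; print('rim',r,np.linalg.norm(r[0]-r[1]))
E
```

```text
farL [ 599. -313.    6.] 1.5
farR [ 562. -417.    6.] 2.4
strR [ 406. -365.    5.] 6.7
strL [ 441. -258.    7.] 1.7
finTopL [ 524. -309.   40.] 1.8
finTopR [ 513. -361.   58.] 2.9
lipInL [520.  59.  91.] 7.6
lipInR [523. -83.  70.] 2.0
rimFarL [693.  53.  62.] 0.9
rimFarR [692. -86.  61.] 0.4
edge [ 0.42237948 -0.30939758  0.006     ] far [ 0.58003394 -0.36418824  0.006     ] len 0.166904007682819 yaw -19.164201313249414 grip [ 0.5104805  -0.34001589  0.006     ]
lip [array([0.52358916, 0.05616961, 0.071     ]), array([ 0.52310793, -0.08417204,  0.071     ])] 0.14034247522386661
rim [array([0.69316237, 0.05310725, 0.06      ]), array([ 0.69263568, -0.08579331,  0.06      ])] 0.13890155647196628
```

Request:
arm_command:
  commands:
    - [[0,0,30],0,-1]
    - [[27,24,0],-0.07,-1]
    - [[27,24,0],-0.073,-1]
    - [[27,24,0],-0.073,-1]
    - [[27,24,0],-0.073,-1]
    - [[27,24,0],-0.073,-1]
    - [[27,24,0],-0.073,-1]
    - [[27,24,-10],-0.073,-1]
    - [[27,24,-20],-0.073,-1]
    - [[27,24,-20],-0.073,-1]
    - [[28,21,-20],-0.073,-1]
    - [[0,0,0],0,-1]
    - [[0,0,0],0,-1]

```text
clock: 1.45
position: [0.5104, -0.3397, 0.1906]
tool_rot: [-3.141, 0.001, -0.332]
force: [0.4, -0.7, 0.7]
grip_width: 0.0854
finger_force: 0.0
```

```bash
python3 - <<'E'
from workcell import bot, grab_frame
import numpy as np,cv2
s=bot.observe(); print(s['clock'],s['position'],s['tool_rot'],s['force'],s['qpos'])
f=grab_frame('wrist'); np.savez('pics/wrist1.npz',**f); cv2.imwrite('pics/c.png',f['image'][:,:,::-1])
E
```

```text
1.45 [ 0.51036967 -0.33968377  0.19059783] [-3.14149486e+00  1.40766785e-03 -3.32153132e-01] [ 0.40150736 -0.66779354  0.74319385] [ 0.45543912  0.54793674  0.05127278  1.67491288 -0.03336441  0.92100063
 -1.38350508]
```

View pics/c.png

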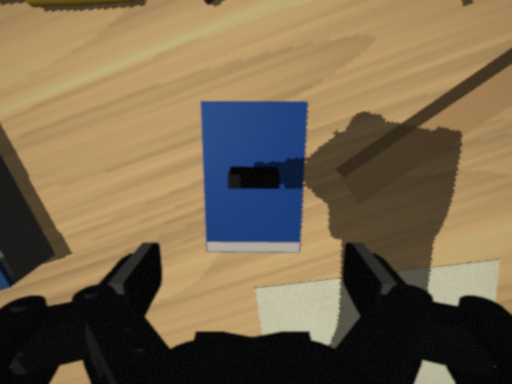

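The wrist view shows the cover nearly square to the tool: plate corners (202,101), (308,101), (300,251), (206,251), and the fin spans (228..280, 167..188).

```bash
python3 - <<'E'
from h import *
W,T=load('wrist1'),load('top0')
c=[onz(W,p,.006) for p in((206,251),(300,251),(202,101),(308,101))]
e=(c[0]+c[1])/2; d=(c[2]+c[3])/2; v=d-e
print('edge',e,'far',d,np.linalg.norm(v),'yaw',np.degrees(np.arctan2(v[1],v[0])),'grip',e+v*95/170, 'ywid',np.linalg.norm(c[0]-c[1]))
w=c[0]-c[1]; print('yaw from stripe',np.degrees(np.arctan2(w[1],w[0]))-90)
b=blobs(W,'black',[(210,140),(296,140),(296,225),(212,225)]); r=cv2.boundingRect(b[0]);print(r)
# fin top corners: far-top edge = upper row
for z in(.044,.048):print(z,onz(W,(229,167),z),onz(W,(279,167),z),onz(W,(254,180),z))
tp=lambda u,v:(230+u/3,90+v/(300/140))
for a,q in (((229,167),(463,178)),((279,167),(524,188))): print(tri(W,a,T,tp(*q)))
E
```

```text
edge [ 0.4220079  -0.30990627  0.006     ] far [ 0.58105423 -0.36671388  0.006     ] 0.1688870619657937 yaw -19.65553230324717 grip [ 0.51088673 -0.3416517   0.006     ] ywid 0.11066409434725798
yaw from stripe -19.01539733033151
(229, 165, 53, 23)
0.044 [ 0.53097808 -0.32278353  0.044     ] [ 0.5153057 -0.3682723  0.044    ] [ 0.51101296 -0.34137289  0.044     ]
0.048 [ 0.53158035 -0.32331358  0.048     ] [ 0.51612447 -0.36817396  0.048     ] [ 0.51189103 -0.34164615  0.048     ]
(array([ 0.52910557, -0.31913009,  0.0225572 ]), np.float64(0.0031555680838114197))
(array([ 0.51510763, -0.367698  ,  0.03930833]), np.float64(0.002027781687655537))
```

Request:
arm_command:
  commands:
    - [[1,-2,-30],-0.005,-0.6]
    - [[0,0,-30],0,-0.3]
    - [[0,0,-30],0,-0.3]
    - [[0,0,-30],0,-0.3]
    - [[0,0,-30],0,-0.3]
    - [[0,0,-18],0,-0.3]
    - [[0,0,-10],0,-0.3]
    - [[0,0,0],0,-0.3]
    - [[0,0,0],0,-0.3]
  newtons: 25

```text
clock: 2.4
position: [0.5114, -0.3432, 0.0143]
tool_rot: [3.141, -0.001, -0.34]
force: [-0.5, -0.2, 0.7]
grip_width: 0.0553
finger_force: 0.0
```

Request:
arm_command:
  commands:
    - [[0,0,0],0,0.6]
    - [[0,0,0],0,0.6]
    - [[0,0,0],0,1]
    - [[0,0,0],0,1]
    - [[0,0,0],0,1]
    - [[0,0,0],0,1]
  newtons: 25

```text
clock: 3.0
position: [0.5117, -0.3431, 0.0147]
tool_rot: [3.141, -0.002, -0.339]
force: [-1.6, -0.5, 7.8]
grip_width: 0.0495
finger_force: 27.2
```

Request:
arm_command:
  commands:
    - [[0,0,15],0,1]
    - [[0,0,25],0,1]
    - [[0,0,30],0,1]
    - [[0,0,30],0,1]
    - [[0,0,0],0,1]
    - [[0,0,0],0,1]

```text
clock: 3.6
position: [0.5116, -0.3425, 0.1148]
tool_rot: [3.141, -0.002, -0.339]
force: [-0.7, 0.9, -1.4]
grip_width: 0.0495
finger_force: 26.7
```

```bash
python3 - <<'E'
from workcell import bot, grab_frame
import numpy as np,cv2
s=bot.observe(); print(s['clock'],s['position'],s['tool_rot'],s['force'],s['moment'])
ims=[]
for n in('wrist','scene'):
    f=grab_frame(n); np.savez(f'pics/{n}2.npz',**f); ims.append(f['image'])
cv2.imwrite('pics/d.png',np.hstack([cv2.resize(ims[0],(400,300)),cv2.resize(ims[1][80:260,20:260],(400,300))])[:,:,::-1])
E
```

```text
3.6 [ 0.51163698 -0.34252755  0.11481178] [ 3.14136532e+00 -2.09914980e-03 -3.39084585e-01] [-0.68551984  0.89837116 -1.40620041] [ 0.00680846 -0.01632833  0.01954139]
```

View pics/d.png

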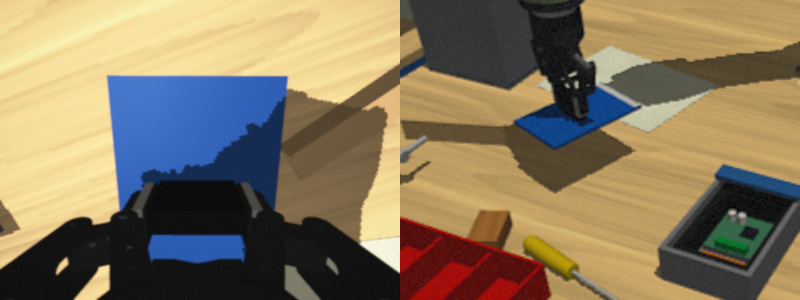

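The cover hangs from the fin; its far edge is at (137,96)–(369,97) in the full-size wrist picture. Estimating its tilt from where that edge stands.

```bash
cat >> h.py <<'E'
def tilt(W,L,Rr,tcp,yaw):
    """far-edge top corners in the wrist view (110 mm apart) -> edge in tool-yaw axes relative to TCP, and tilt from the fin offsets"""
    dp=foc(W)*.110/np.hypot(L[0]-Rr[0],L[1]-Rr[1]); o,d=ray(W,((L[0]+Rr[0])/2,(L[1]+Rr[1])/2)); X=o+d*dp
    c,s=np.cos(yaw),np.sin(yaw); v=X-tcp; return X, np.array([c*v[0]+s*v[1],-s*v[0]+c*v[1],v[2]])
E
python3 - <<'E'
from h import *
W=load('wrist2'); m=blobs(W,'blue',[(0,0),(511,0),(511,225),(0,225)])[0][:,0,:]
tl=m[np.argmin(m.sum(1))]; tr=m[np.argmax(m[:,0]-m[:,1])]; print(tl,tr)
print(tilt(W,tl,tr,np.array([.5116,-.3425,.1148]),-.339))
h=m[np.argmin(abs(m[:,1]-200))]; 
S=load('scene2'); b=blobs(S,'blue',[(90,120),(170,120),(170,175),(90,175)]); print([cv2.boxPoints(cv2.minAreaRect(x)).round().tolist() for x in b[:1]])
E
```

```text
[138  98] [366  98]
(array([ 0.58053283, -0.36618347,  0.10386886]), array([ 0.0728855 ,  0.00058762, -0.01093114]))
[[[89.0, 152.0], [152.0, 121.0], [163.0, 144.0], [101.0, 175.0]]]
```

Level within a couple of degrees, so the grip is stiff. The tool can't tilt, so I will tilt the cover by pressing the far part of its underside on the outside of the lip, which drops the striped edge as the fin turns between the pads.

Request:
arm_command:
  commands:
    - [[0,10,20],0,1]
    - [[-6,28,0],0.025,1]
    - [[-8,32,0],0.035,1]
    - [[-8,32,0],0.035,1]
    - [[-8,32,0],0.035,1]
    - [[-8,32,0],0.035,1]
    - [[-8,32,0],0.035,1]
    - [[-8,32,0],0.035,1]
    - [[-8,32,0],0.035,1]
    - [[-8,32,0],0.035,1]
    - [[-8,25,0],0.025,1]
    - [[0,8,-15],0,1]
    - [[0,0,-20],0,1]
    - [[0,0,0],0,1]
    - [[0,0,0],0,1]

```text
clock: 5.2
position: [0.4328, -0.0156, 0.0982]
tool_rot: [3.141, 0.002, -0.01]
force: [-0.3, -0.8, -0.9]
grip_width: 0.0497
finger_force: 26.7
```

```bash
python3 - <<'E'
from workcell import bot, grab_frame
import numpy as np,cv2
s=bot.observe(); print(s['clock'],s['position'],s['tool_rot'],s['force'],s['qpos'])
ims=[]
for n in('wrist','scene'):
    f=grab_frame(n); np.savez(f'pics/{n}3.npz',**f); ims.append(f['image'])
cv2.imwrite('pics/e.png',np.hstack([cv2.resize(ims[0],(400,300)),cv2.resize(ims[1][40:250,100:380],(400,300))])[:,:,::-1])
E
```

```text
5.2 [ 0.4327698  -0.01562402  0.0981518 ] [ 3.14139711e+00  1.69235186e-03 -9.52177838e-03] [-0.25131195 -0.84173148 -0.92347382] [-0.05291121  0.45082588 -0.06050444  2.19653328  0.05524874  0.49729551
 -1.73631398]
```

View pics/e.png

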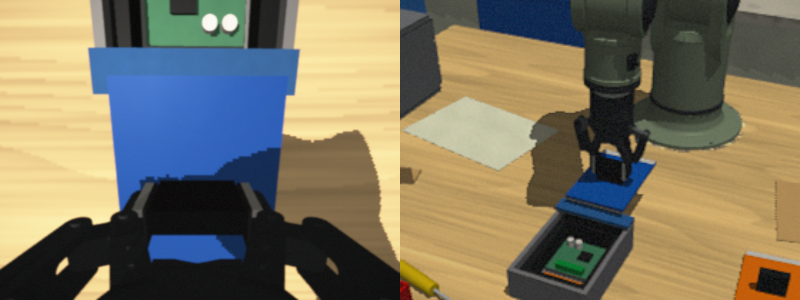

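The cover's far edge lies over the lip's outer strip (edge row ~97, lip inner edge row ~61 in full-size pixels). Pressing down slowly.

Request:
arm_command:
  commands:
    - [[0,0,-6],0,1]
    - [[0,0,-6],0,1]
    - [[0,0,-4],0,1]
    - [[0,0,-4],0,1]
    - [[0,0,-4],0,1]
    - [[0,0,0],0,1]

```text
clock: 5.9
position: [0.4321, -0.0155, 0.0736]
tool_rot: [3.141, 0.002, -0.009]
force: [-3.0, -0.2, 1.2]
grip_width: 0.0496
finger_force: 27.8
```

```bash
cat > look.py <<'E'
from h import *
from workcell import bot, grab_frame
import sys
def look(k):
    s=bot.observe(); print('t',s['clock'],'p',np.round(s['position']*1e3,1),'rot',np.round(s['tool_rot'],4),'F',np.round(s['force'],1),'M',np.round(s['moment'],2),s['grip_width'])
    for n in('wrist','scene'): f=grab_frame(n); np.savez(f'pics/{n}{k}.npz',**f)
    return s
if __name__=='__main__': look(sys.argv[1])
E
python3 - <<'E'
from look import *
W=load('wrist3'); print('lip',onz(W,(114,60),.071),onz(W,(383,62.5),.071))
s=look(4); W=load('wrist4')
img=cv2.cvtColor(W['image'],cv2.COLOR_RGB2BGR); S=cv2.cvtColor(load('scene4')['image'][40:250,100:380],cv2.COLOR_RGB2BGR)
cv2.imwrite('pics/f.png',np.hstack([cv2.resize(img,(400,300)),cv2.resize(S,(400,300))]))
E
```

```text
lip [0.52569596 0.0554568  0.071     ] [ 0.52326243 -0.08339178  0.071     ]
t 5.9 p [432.1 -15.5  73.6] rot [ 3.1414e+00  2.3000e-03 -9.4000e-03] F [-3.  -0.2  1.2] M [-0.06  0.48 -0.03] 0.0496492796425028
```

View pics/f.png

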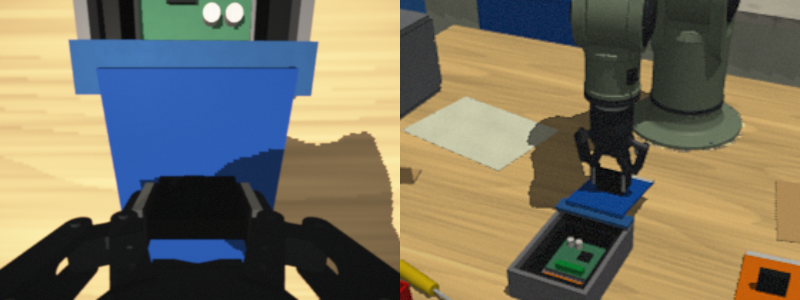

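The far edge has risen: corners now about (125,87) and (379,86) in full-size pixels. The cover is tilting.

```bash
python3 - <<'E'
from look import *
for k,L,R,t in((3,(137,97),(367,97),(.4328,-.0156,.0982)),(4,(125,87),(379,86),(.4321,-.0155,.0736))):
    print(tilt(load(f'wrist{k}'),L,R,np.array(t),-.0095)[1])
E
```

```text
[ 0.07345804  0.00078855 -0.01006082]
[0.07739128 0.00074015 0.00317872]
```

Request:
arm_command:
  commands:
    - [[0,0,-4],0,1]
    - [[0,0,-4],0,1]
    - [[0,0,0],0,1]
    - [[0,0,15],0,1]
    - [[0,0,25],0,1]
    - [[0,0,20],0,1]
    - [[0,0,0],0,1]

```text
clock: 6.7
position: [0.4346, -0.0154, 0.1281]
tool_rot: [-3.141, -0.004, -0.009]
force: [0.5, 0.8, -1.9]
grip_width: 0.0496
finger_force: 27.3
```

```bash
python3 - <<'E'
from look import *
s=look(5); W=load('wrist5')
img=cv2.cvtColor(W['image'],cv2.COLOR_RGB2BGR); S=cv2.cvtColor(load('scene5')['image'][40:250,100:380],cv2.COLOR_RGB2BGR)
cv2.imwrite('pics/g.png',np.hstack([cv2.resize(img,(400,300)),cv2.resize(S,(400,300))]))
E
```

```text
t 6.7 p [434.6 -15.4 128.1] rot [-3.1413 -0.0039 -0.0094] F [ 0.5  0.8 -1.9] M [-0.02 -0.02  0.02] 0.04955045427112529
```

View pics/g.png

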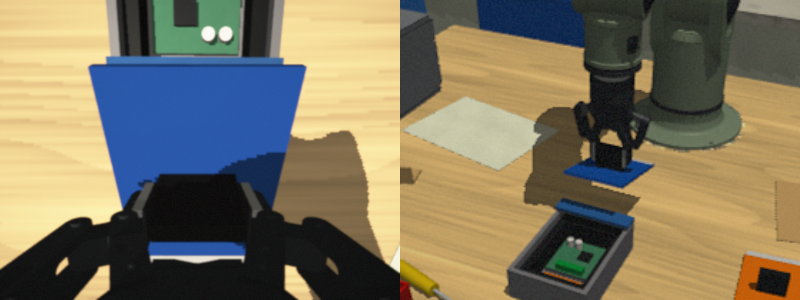

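Tilted: far edge corners at (114,84) and (392,84), and the striped edge now shows at the bottom. Computing the tilt and the striped edge's place.

```bash
python3 - <<'E'
from look import *
W=load('wrist5'); b=blobs(W,'blue',[(90,0),(420,0),(420,215),(90,215)])[0][:,0,:]
print(np.unique(b[:,1])[:5], [(y,b[b[:,1]==y][:,0].min(),b[b[:,1]==y][:,0].max()) for y in (84,88,95,110,140,170)])
v=tilt(W,(114,84),(392,84),np.array([.4346,-.0154,.1281]),-.0095)[1]; print(v)
# rotate from level: far top edge at (75, -8.3), pivot (0,+18.5) rel TCP
from scipy.optimize import brentq
for th in range(10,24,2):
    t=np.radians(th); x,z=75,-8.5-18.5; print(th, x*np.cos(t)-z*np.sin(t), x*np.sin(t)+z*np.cos(t)+18.5)
E
```

```text
[71 72 73 74 75] [(84, np.int32(117), np.int32(387)), (88, np.int32(115), np.int32(390)), (95, np.int32(116), np.int32(388)), (110, np.int32(120), np.int32(384)), (140, np.int32(127), np.int32(377)), (170, np.int32(134), np.int32(370))]
[0.07738032 0.00040366 0.01541189]
10 78.54908227292272 4.9338039936901605
12 78.97468570711493 7.683391591519197
14 79.30407065189077 10.446157560523176
16 79.53683580243289 13.218735895940327
18 79.67269757026008 15.997748638151911
20 79.71149042873618 18.779809988205624
22 79.6531671147387 21.56153043289014
```

Tilt is about 17°. Now go over the box, lower the striped edge to slot height, then slide it under the lip.

Request:
arm_command:
  commands:
    - [[5,0,12],0,1]
    - [[20,0,0],0,1]
    - [[30,0,0],0,1]
    - [[30,0,0],0,1]
    - [[30,0,0],0,1]
    - [[30,0,0],0,1]
    - [[25,0,0],0,1]
    - [[15,0,0],0,1]
    - [[0,0,-15],0,1]
    - [[0,0,-15],0,1]
    - [[0,0,-10],0,1]
    - [[0,0,-6],0,1]
    - [[0,0,0],0,1]
    - [[0,0,0],0,1]

```text
clock: 8.2
position: [0.6182, -0.0154, 0.0926]
tool_rot: [-3.142, -0.0, -0.009]
force: [0.7, -0.3, -1.8]
grip_width: 0.0497
finger_force: 27.2
```

```bash
python3 - <<'E'
from look import *
s=look(6); W=load('wrist6'); f=grab_frame('top'); np.savez('pics/top6.npz',**f)
img=cv2.cvtColor(W['image'],cv2.COLOR_RGB2BGR); S=cv2.cvtColor(load('scene6')['image'][90:255,160:380],cv2.COLOR_RGB2BGR); T=cv2.cvtColor(f['image'][90:210,190:350],cv2.COLOR_RGB2BGR)
cv2.imwrite('pics/i.png',np.hstack([cv2.resize(T,(400,300)),cv2.resize(S,(400,300))]))
E
```

```text
t 8.2 p [618.2 -15.4  92.6] rot [-3.1416e+00 -3.0000e-04 -9.3000e-03] F [ 0.7 -0.3 -1.8] M [ 0.02 -0.01  0.02] 0.049731537497695946
```

View pics/i.png

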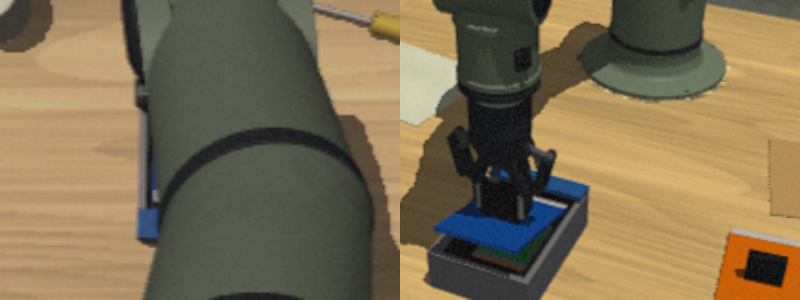

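The scene view shows the cover tilted over the recess with its striped edge low inside, near the lip, at about (550,205) in this picture. No contact forces. Sliding it under the lip.

Request:
arm_command:
  commands:
    - [[-8,0,0],0,1]
    - [[-8,0,0],0,1]
    - [[-6,0,0],0,1]
    - [[-5,0,0],0,1]
    - [[0,0,0],0,1]
    - [[0,0,0],0,1]

```text
clock: 8.95
position: [0.5914, -0.0154, 0.0924]
tool_rot: [-3.142, -0.0, -0.009]
force: [0.5, -0.3, -1.5]
grip_width: 0.0493
finger_force: 27.2
```

Request:
arm_command:
  commands:
    - [[-1,0,-1],0,1]
    - [[0,0,-2],0,1]
    - [[0,0,-2],0,1]
    - [[0,0,0],0,1]

```text
clock: 9.35
position: [0.5901, -0.0154, 0.0869]
tool_rot: [3.142, 0.001, -0.009]
force: [-0.6, 0.3, -1.5]
grip_width: 0.0497
finger_force: 27.2
```

```bash
python3 - <<'E'
from look import *
s=look(7); W=load('wrist7')
img=cv2.cvtColor(W['image'],cv2.COLOR_RGB2BGR); S=cv2.cvtColor(load('scene7')['image'][150:255,160:300],cv2.COLOR_RGB2BGR)
cv2.imwrite('pics/j.png',np.hstack([cv2.resize(img,(400,300)),cv2.resize(S,(400,300))]))
E
```

```text
t 9.35 p [590.1 -15.4  86.9] rot [ 3.1416e+00  5.0000e-04 -9.2000e-03] F [-0.6  0.3 -1.5] M [-0.02 -0.04  0.03] 0.0496870756458728
```

View pics/j.png

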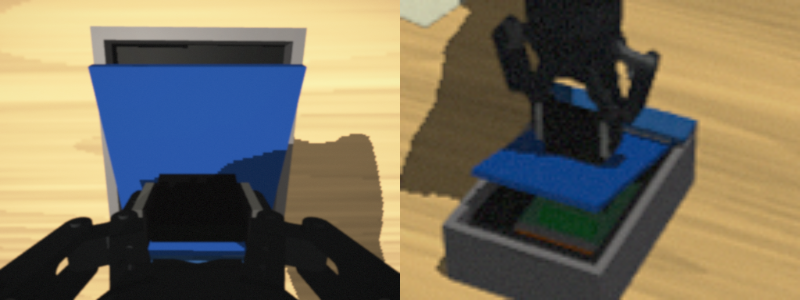

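Hooked: the striped edge is out of sight under the lip (stripe gone from the wrist view), the cover is centred between the rim sides (92..306), and the far edge sits up at row 65. Now lower it along an arc about the striped edge.

Request:
arm_command:
  commands:
    - [[0,0,-1],0,1]
    - [[2,0,-4],0,1]
    - [[3,0,-4],0,1]
    - [[2,0,-3],0,1]
    - [[2,0,-3],0,1]
    - [[2,0,-3],0,1]
    - [[1,0,-3],0,1]
    - [[0,0,0],0,1]

```text
clock: 10.25
position: [0.6024, -0.0154, 0.0659]
tool_rot: [-3.142, -0.0, -0.009]
force: [1.7, -1.1, 0.6]
grip_width: 0.0495
finger_force: 28.7
```

Request:
arm_command:
  commands:
    - [[1,0,-2],0,1]
    - [[1,0,-2],0,1]
    - [[0,0,-2],0,1]
    - [[0,0,0],0,1]
    - [[0,0,0],0,1]

```text
clock: 10.75
position: [0.6043, -0.0153, 0.0603]
tool_rot: [-3.141, -0.0, -0.009]
force: [1.3, -0.3, 0.1]
grip_width: 0.0498
finger_force: 29.0
```

```bash
python3 - <<'E'
from look import *
s=look(8); W=load('wrist8')
img=cv2.cvtColor(W['image'],cv2.COLOR_RGB2BGR); S=cv2.cvtColor(load('scene8')['image'][150:255,160:300],cv2.COLOR_RGB2BGR)
cv2.imwrite('pics/k.png',np.hstack([cv2.resize(img,(400,300)),cv2.resize(S,(400,300))]))
E
```

```text
t 10.75 p [604.3 -15.3  60.3] rot [-3.1415e+00 -2.0000e-04 -9.2000e-03] F [ 1.3 -0.3  0.1] M [ 0.02 -0.18 -0.04] 0.04976210896826379
```

View pics/k.png

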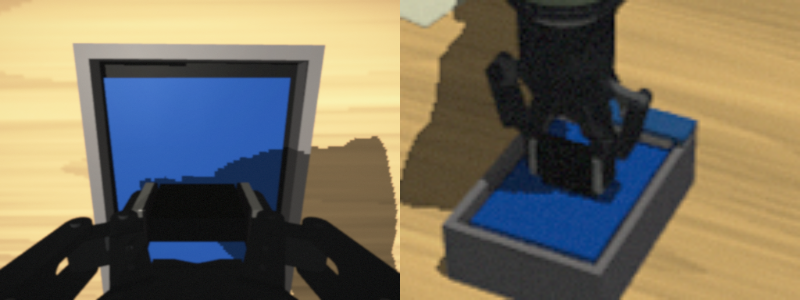

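The cover is inside the rim all round, with its far edge at row 77, nearly flat. Press the last bit down until the force shows seating.

Request:
arm_command:
  commands:
    - [[0,0,-1],0,1]
    - [[0,0,-1],0,1]
    - [[0,0,0],0,1]

```text
clock: 11.15
position: [0.6043, -0.0154, 0.0583]
tool_rot: [-3.142, -0.0, -0.009]
force: [2.1, -0.7, 3.2]
grip_width: 0.0496
finger_force: 29.3
```

Request:
arm_command:
  commands:
    - [[0,0,-1],0,1]
    - [[0,0,0],0,1]

```text
clock: 11.35
position: [0.6044, -0.0154, 0.0575]
tool_rot: [-3.142, -0.0, -0.009]
force: [2.3, 0.1, 6.4]
grip_width: 0.0493
finger_force: 29.6
```

Request:
arm_command:
  commands:
    - [[0,0,0],0,-0.25]
    - [[0,0,0],0,-0.4]
    - [[0,0,0],0,-0.4]
    - [[0,0,0],0,-0.4]
    - [[0,0,15],0,-0.4]
    - [[0,0,25],0,-0.4]
    - [[0,0,35],0,-0.4]
    - [[0,0,40],0,-0.4]
    - [[0,0,40],0,-0.4]
    - [[0,0,0],0,-0.4]
    - [[0,0,0],0,-0.4]

```text
clock: 12.45
position: [0.6045, -0.0154, 0.2141]
tool_rot: [-3.141, -0.002, -0.009]
force: [-0.4, 0.3, -0.7]
grip_width: 0.0599
finger_force: 0.0
```

```bash
python3 - <<'E'
from look import *
s=look(9); W=load('wrist9')
img=cv2.cvtColor(W['image'],cv2.COLOR_RGB2BGR); S=cv2.cvtColor(load('scene9')['image'][130:320,130:380],cv2.COLOR_RGB2BGR)
cv2.imwrite('pics/l.png',np.hstack([cv2.resize(img,(400,300)),cv2.resize(S,(400,300))]))
E
```

```text
t 12.45 p [604.5 -15.4 214.1] rot [-3.1414e+00 -2.4000e-03 -9.3000e-03] F [-0.4  0.3 -0.7] M [-0.03 -0.02 -0.  ] 0.059851827765616816
```

View pics/l.png

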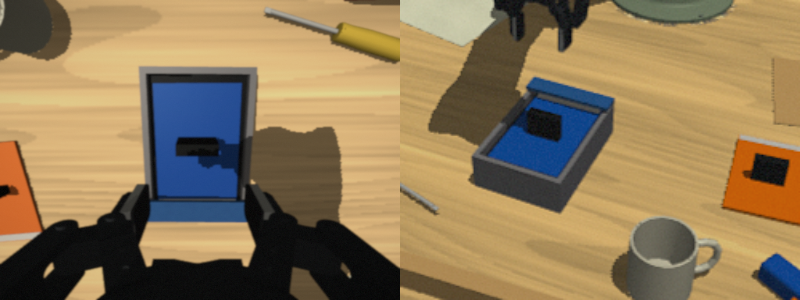

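The cover lies in the recess with the gripper clear. I'll check that it is flat and hooked with a numeric measurement of the plate corners.

```bash
python3 - <<'E'
from look import *
W=load('wrist9'); S=load('scene9')
b=blobs(W,'blue',[(180,90),(325,90),(325,252),(180,252)])[0][:,0,:]
for y in (106,112,150,200,240): r=b[b[:,1]==y]; print(y,r[:,0].min() if len(r) else '',r[:,0].max() if len(r) else '')
col=W['image'][88:118,250].astype(int); print([(88+i,tuple(c)) for i,c in enumerate(col)][::2])
col=W['image'][244:282,280].astype(int); print([(244+i,tuple(c)) for i,c in enumerate(col)][::2])
top=b[:,1].min(); L=onz(W,(195,top),.051);R=onz(W,(308,top),.051); print('far edge row',top,(L+R)/2)
E
```

```text
106 196 309
112 195 309
150 196 308
200 199 304
240 201 304
[(88, (np.int64(136), np.int64(131), np.int64(125))), (90, (np.int64(135), np.int64(130), np.int64(125))), (92, (np.int64(133), np.int64(129), np.int64(123))), (94, (np.int64(94), np.int64(91), np.int64(88))), (96, (np.int64(38), np.int64(37), np.int64(36))), (98, (np.int64(36), np.int64(35), np.int64(33))), (100, (np.int64(38), np.int64(37), np.int64(34))), (102, (np.int64(36), np.int64(35), np.int64(33))), (104, (np.int64(38), np.int64(39), np.int64(44))), (106, (np.int64(42), np.int64(67), np.int64(117))), (108, (np.int64(48), np.int64(86), np.int64(154))), (110, (np.int64(45), np.int64(86), np.int64(154))), (112, (np.int64(49), np.int64(88), np.int64(156))), (114, (np.int64(45), np.int64(84), np.int64(154))), (116, (np.int64(48), np.int64(87), np.int64(156)))]
[(244, (np.int64(34), np.int64(73), np.int64(142))), (246, (np.int64(33), np.int64(72), np.int64(141))), (248, (np.int64(33), np.int64(72), np.int64(142))), (250, (np.int64(33), np.int64(69), np.int64(134))), (252, (np.int64(17), np.int64(41), np.int64(81))), (254, (np.int64(51), np.int64(56), np.int64(68))), (256, (np.int64(52), np.int64(55), np.int64(60))), (258, (np.int64(27), np.int64(51), np.int64(78))), (260, (np.int64(44), np.int64(79), np.int64(123))), (262, (np.int64(47), np.int64(82), np.int64(126))), (264, (np.int64(46), np.int64(81), np.int64(126))), (266, (np.int64(46), np.int64(81), np.int64(127))), (268, (np.int64(47), np.int64(83), np.int64(127))), (270, (np.int64(45), np.int64(81), np.int64(125))), (272, (np.int64(45), np.int64(81), np.int64(125))), (274, (np.int64(46), np.int64(81), np.int64(125))), (276, (np.int64(47), np.int64(81), np.int64(125))), (278, (np.int64(48), np.int64(84), np.int64(127))), (280, (np.int64(45), np.int64(81), np.int64(124)))]
far edge row 105 [ 0.6767874  -0.01486853  0.051     ]
```

The far edge sits at box x ≈ +83 mm, which puts the striped edge at ≈ −87 mm, hooked about 17 mm under the lip. Seated and centred; handing in.

```bash
python3 -c "
from workcell import ticket; print(ticket.job_done())"
```

```text
the job is handed in; nothing more can be done
None
```

The blue cover is on the control box: its striped edge is hooked about 17 mm under the lip, it looks flat inside the rim, the gripper is clear of it, and I left the orange cover alone; I handed the job in at about 12.5 s (no verdict was returned).

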